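Set the heat-mat dial in the seedling nursery

ROBOT

A 7-joint arm with a two-finger parallel gripper is mounted at the origin on the work surface. World frame = base frame: x ahead of the robot, y to its left, z up, the work surface at z = 0. Lengths are in m, angles in degrees, forces in N, time in s.
With the tool pointing down it reaches from about 0.425 to 0.875 m from the base axis. Payload 4.7 kg.
Tool frame: the origin (TCP) lies at the very end of the fingers, on their centre line; the grasp point (between the pads) lies 19 mm behind it; z points along the fingers, y is the line along which they close (so a half turn about z gives the same grasp; the last joint's range is limited). The gripper opens to 87 mm and grips with 3 to 60 N. Pads are 19 mm wide; open, the fingers measure 117 mm over their backs; the gripper's body (75 mm by 190 mm) begins 51 mm behind the grasp point.
Start: joints at [-63.764, 18.392, -4.016, 83.108, 1.295, 78.541, -3.26], TCP at [0.279, 0.587, 0.199] pointing down, gripper open.
Joint ranges: [-163.93, 163.93], [-17.29, 119.83], [-79.2, 71.16], [3.27, 140.29], [-89.18, 269.18], [5.43, 117.66], [-154.24, 154.24]. Speed limits (degrees/s): [147.25, 147.25, 180, 180, 180, 180, 180].

INTERFACE

Orientations are given as [roll, pitch, yaw] about the fixed x, y, z axes, in that order (R = Rz(yaw) Ry(pitch) Rx(roll)).
In Python, from cell import telemetry, cams, env gives the robot as it stands.
- The arm moves only by the tool arm_command, never from a script. Its argument "series" is text: rows parted by semicolons, each of 5 numbers parted by spaces: the shift along the tool's x, y, z in mm, then the turn about the tool's z in rad, then the closure in counts, from 0 (fully open) to 255 (shut). A call has 1 to 20 rows; each row shifts and turns the commanded pose from where the row before left it, along the tool's axes as they then stand; what a row does not reach is not made up. A row lasts 1/12 s, in which the tool goes at most 41.7 mm and 7.16 degrees, less where a joint would pass 70% of its speed; a pose out of reach is approached as far as the arm can. A call is refused whole if a number of a shift passes 41.7 or a number of a turn 0.125, either way. A call with a gripper value outside its range is refused whole. The fingers move at their own pace and stop on an object; "squeeze" is the grip in N (left out, the last holds). Time passes only in rows, so rows that do not move let the fingers close. It gives the time, the measured TCP pose, the force, the opening and the grip force at its end, in the units of the state.
- telemetry.get_obs(): the state, without advancing time (a new reading comes with each control period).
- cams.read_camera(name): name is "scene" or "top" or "wrist"; returns the picture (480x640x3 uint8, blue, green, red); there is no depth.
- cams.calibration(name): a dict with "K" (3x3 intrinsics, pixels), "dist" ([k1, k2, p1, p2, k3] as OpenCV has them; the pictures are not rectified), "origin" and "rotation" of the camera in the world; the wrist camera has in their place "hand_eye" (4x4, takes a point from camera to tool coordinates, whose origin is the TCP and whose axes are the flange's). Camera axes: x right, y down, z forward; pixel columns grow to the right and rows downward; lengths in m; the calibration is good to about 2 mm. A picture is of the moment at which its call begins: read the wrist's pose just before it. calibration takes no time and is no camera call.
- env.sign_off(): hands the job in; it is judged then, once.
The state is a dict: "time_s": time; "qpos": joint angles; "joint_velocities": joint speeds; "effort": joint torques, N m; "tool_pos": TCP position; "tool_rot": TCP orientation; "force": force on the tool from outside, world axes, zero at the start; "wrist_torque": the same for the moment, N m; "grip_width": finger opening in m; "grasp_force": force on a finger pad.
Only numpy, scipy, OpenCV 4.12 (cv2) and the standard library are available. Lean on these libraries where they do the work, as an engineer would, in place of code of your own. Each camera call takes 0.05 s, during which the arm holds its last target. There are 200 camera calls.

TASK

Push the ribbed black dial of the heat-mat controller round clockwise with a fingertip against its rim, gently and without gripping it, until it clicks in with its orange pointer at the green dot. Only once it sits there, press the blue set button all the way down and let it go. Do not pick anything up, and leave the bottle, pots, jar and tweezers standing where they are.

Things in the scene. Friction and masses are not known exactly. Their poses are not given: they have to be found in the camera images.
- controller: heat-mat controller screwed to the bench: flat grey box with a white top, 160 (x) x 220 (y) x 50 mm high. Origin: centre of its underside, on the bench; z up. Its axes turn with it. The dial's axis stands at (0, +45 mm) and the button at (0, -75 mm) in its frame.
- dial_centre (a point): on the dial's vertical axis at its top face, 78 mm above the bench. The dial is a black disc of 41 mm radius with 20 upright round ribs round its rim, one every 18 degrees, one of them in line with the pointer (rib radius 4 mm, centred 42 mm from the axis: they reach out to 46 mm, grooves 5 mm deep). Dial and ribs span 54 to 78 mm above the bench, 4 mm clear of the box's top
- pointer_tip (a point): outer end of the orange pointer bar on the dial's top face, 44 mm from the axis; it turns with the dial
- green_dot (a point): the green dot (11 mm) on the box's top, 58 mm from the dial's axis. Five dots mark the click positions, 36 degrees apart, in an arc on the +x side of the dial; the other four are small and black. The green one is the fourth going clockwise seen from above, and lies at -36 degrees (towards -y) from the controller's +x direction
- heat_dial (a joint): turn of the dial, rad, clockwise seen from above: 0 with the pointer at the first dot, 0.628 second, 1.257 third, 1.885 green, 2.513 fifth; stops just beyond first and fifth. Starts at the second or third dot. A sprung detent pulls it into the nearest click and takes about 0.08 N m (1.7 N at the rim) to leave; little other friction. A finger left in a groove can keep it from snapping in fully
- set_button (a joint): how far the blue button is pressed, m: 0 up, 0.006 fully down; springs back by itself; fully down takes 4 N
- set_button_top (a point): centre of the top of the blue round button (26 mm across) on the controller; moves straight down
- spray_bottle_mid (a point): white spray bottle, 76 mm across, 215 mm tall; point on its axis 100 mm up; loose, to be left alone
- pot_a_mid (a point): black round seedling pot, 74 mm across, 62 mm tall plus about 40 mm of leaves; point at its centre; loose, to be left alone
- pot_b_mid (a point): terracotta-coloured round seedling pot, 74 mm across, 62 mm tall plus about 40 mm of leaves; point at its centre; loose, to be left alone
- powder_jar_mid (a point): amber jar, 50 mm across, 70 mm tall; point at its centre; loose, to be left alone
- tweezers_mid (a point): steel tweezers lying flat on the bench, 20 x 165 x 6 mm; point near the middle; loose, to be left alone

How it is judged (in metres and radians):
On the way, in this order (a step that is already met when the one before it is completed fails the run):
1. the dial sits in the click position at the green dot, with the fingers off the controller (value of joint heat_dial between 1.76496 and 2.00496 rad and contact force between the fingers and controller below 0.1 N), for 0.3 s.
2. the set button is pressed all the way down (value of joint heat_dial between 1.76496 and 2.00496 rad and value of joint set_button above 0.0045 m), for 0.05 s.
At the end, for the whole second after the job is handed in: The dial rests in the click position at the green dot (joint heat_dial within 0.12 rad of 1.885), the set button, pressed at least 4.5 mm down after that, is up again (within 2 mm), and the bottle, pots, jar and tweezers are each within 20 mm of where they started (value of joint heat_dial between 1.76496 and 2.00496 rad and value of joint set_button below 0.002 m and velocity of joint heat_dial between -0.05 and 0.05 rad/s and distance of each of spray_bottle_mid, pot_a_mid, pot_b_mid, powder_jar_mid, tweezers_mid from where it was at the start of the episode below 0.02 m); the robot touches nothing.
It fails at once if the set button is pressed (over 3 mm) while the dial is not at the green dot (within 0.12 rad) (value of joint set_button above 0.003 m and not (value of joint heat_dial between 1.76496 and 2.00496 rad)).
It fails at once if the dial or the controller's box is gripped, shoved or pressed with more than 30 N (not counted while the button is down) (contact force between the fingers and controller above 30 N and value of joint set_button below 0.003 m).
It fails at once if one of the bystanders is lifted, carried or shifted by more than 20 mm (distance of any of spray_bottle_mid, pot_a_mid, pot_b_mid, powder_jar_mid, tweezers_mid from where it was at the start of the episode above 0.02 m).
It also fails if it takes over 51 s, if anything falls off the work surface, if the arm or the gripper's body presses on something with over 40 N, if the wrist force passes 120 N, or if a joint passes its speed limit or range.

## Working session

There is one attempt and no reset: what is moved stays moved. The work goes in short steps, Python scripts to look and compute and a tool call to move; the robot and the scene stay as the last step left them, time stands still between calls to the robot, and variables do not carry over. Pictures are saved under pics/ and viewed, at most 10 in all, crops included, and the job is handed in when it is done.

Besides the shell and the picture viewer there is one more tool, called as name(argument=value, ...) on one line, values as JSON. arm_command: Moves the arm, as the interface text tells. Its arguments: {"type":"object","properties":{"series":{"type":"string"},"squeeze":{"type":"number"}},"required":["series"]}

```bash
mkdir -p pics; ls; python3 - <<'E'
from cell import telemetry, cams
import cv2
o=telemetry.get_obs(); print(o)
for n in("scene","top"):
    cv2.imwrite(f"pics/{n}0.png",cams.read_camera(n)); print(n,cams.calibration(n))
print(cams.calibration("wrist"))
E
```

```text
pics
{'time_s': 0.0, 'qpos': array([-63.76479108,  18.43909031,  -4.01573033,  83.17517759,
         1.29571006,  78.54039657,  -3.25952699]), 'joint_velocities': array([-0.06579121, -0.01306525,  0.05242829, -0.03201227, -0.02829836,
       -0.00052975, -0.02574519]), 'effort': array([-5.21105703e-04, -4.91296649e+01, -4.04354436e-01, -3.12520587e+01,
       -6.40059239e-02,  4.38279309e-02,  1.64307362e-04]), 'tool_pos': array([0.27888163, 0.5864705 , 0.19835882]), 'tool_rot': array([-1.79890619e+02,  6.38578497e-03,  1.54575356e+02]), 'force': array([-0.22885974, -0.46037061,  0.21042463]), 'wrist_torque': array([0.03824886, 0.02797777, 0.02411891]), 'grasp_force': 0.0, 'grip_width': 0.08695583695857642}
scene {'K': array([[579.76509737,   0.        , 310.79154951],
       [  0.        , 579.76509737, 241.26343145],
       [  0.        ,   0.        ,   1.        ]]), 'dist': array([-0.11002793,  0.        ,  0.        ,  0.        ,  0.        ]), 'origin': array([1.29192753, 0.18472226, 1.01195539]), 'rotation': array([-142.41980472,    0.7253813 ,   99.65011333])}
top {'K': arr
[... 246 characters left out ...]
0.53661096, 0.06072163, 0.89994958]), 'rotation': array([-176.11524486,   -1.20404292,  -89.42296121])}
{'K': array([[381.85664083,   0.        , 319.2131392 ],
       [  0.        , 381.85664083, 232.68927704],
       [  0.        ,   0.        ,   1.        ]]), 'dist': array([-0.02620149,  0.        ,  0.        ,  0.        ,  0.        ]), 'hand_eye': array([[ 5.12015403e-04, -9.59649349e-01, -2.81198977e-01,
         7.74376496e-02],
       [ 9.99999868e-01,  4.99748602e-04,  1.15334402e-04,
         2.02470551e-04],
       [ 2.98482120e-05, -2.81198999e-01,  9.59649479e-01,
        -1.85502479e-01],
       [ 0.00000000e+00,  0.00000000e+00,  0.00000000e+00,
         1.00000000e+00]])}
```

View pics/top0.png

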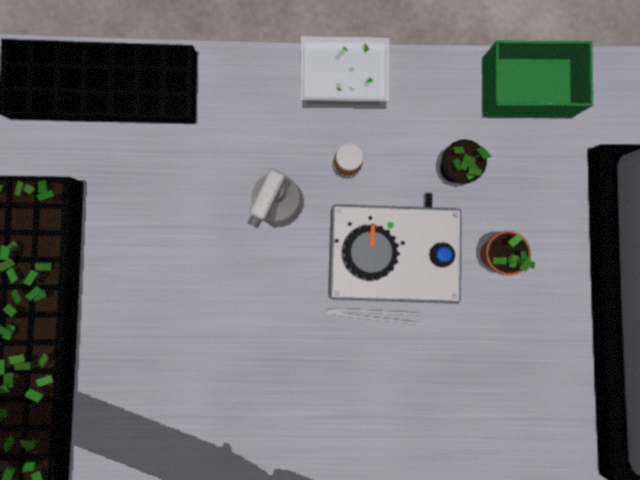

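View pics/scene0.png

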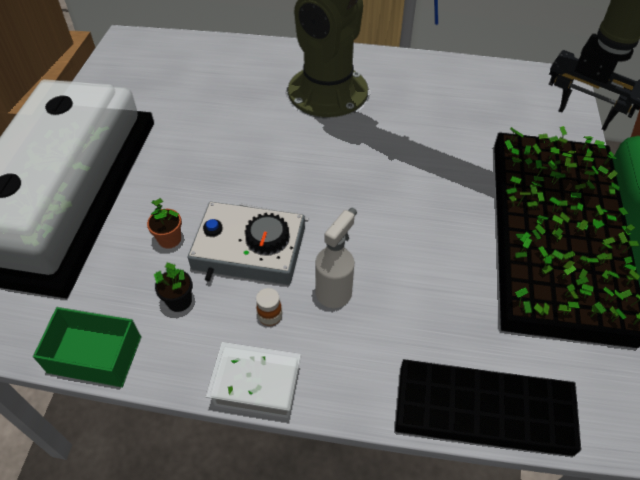

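The top view shows the dial at about (371,251), the pointer tip at (373,225) on the third dot, the green dot at (390,225) and the button at (443,255). The bottle's base is near (277,200), and the jar is at (348,160). The scene view agrees, so the dial needs one click (36°) clockwise.

```bash
cat > h.py <<'E'
import numpy as np, cv2
from scipy.spatial.transform import Rotation as Ro
from cell import telemetry, cams
def pose(name,o=None):
    c=cams.calibration(name)
    if name!="wrist": return c, Ro.from_euler('xyz',c['rotation'],degrees=True).as_matrix(), c['origin']
    Rt=Ro.from_euler('xyz',o['tool_rot'],degrees=True).as_matrix(); H=c['hand_eye']
    return c, Rt@H[:3,:3], o['tool_pos']+Rt@H[:3,3]
def px2w(name,uv,z,o=None):
    c,R,t=pose(name,o); n=cv2.undistortPoints(np.array([[uv]],float),c['K'],c['dist'])[0,0]
    d=R@np.array([*n,1]); return t+d*(z-t[2])/d[2]
def w2px(name,P,o=None):
    c,R,t=pose(name,o)
    return cv2.projectPoints((np.atleast_2d(P)-t)@R,np.zeros(3),np.zeros(3),c['K'],c['dist'])[0][:,0]
def gototool(o,P):
    "shift in tool axes (mm) to world point P"
    return Ro.from_euler('xyz',o['tool_rot'],degrees=True).as_matrix().T@(np.array(P)-o['tool_pos'])*1000
E
python3 - <<'E'
from h import *
for n,uv,z in [("dial",(371,251),.078),("ptr",(373,225),.078),("green",(390,225),.05),("btn",(443,255),.058),("bottle",(277,203),.1),("botcap",(268,192),.2),("jar",(348,158),.07),("potb",(507,253),.062),("pota",(464,162),.062),
 ("c1",(333,207),.05),("c2",(461,209),.05),("c3",(461,301),.05),("c4",(331,299),.05)]:
    print(n,px2w("top",uv,z).round(4))
for n,uv,z in [("dial",(267,233),.078),("btn",(213,228),.058),("green",(247,253),.05)]: print("scene",n,px2w("scene",uv,z).round(4))
E
```

```text
dial [ 0.5694 -0.0421  0.078 ]
ptr [ 0.6115 -0.0452  0.078 ]
green [ 0.6144 -0.0773  0.05  ]
btn [ 0.5649 -0.1636  0.058 ]
bottle [0.6424 0.1091 0.1   ]
botcap [0.6443 0.1157 0.2   ]
jar [ 0.7224 -0.0046  0.07  ]
potb [ 0.5693 -0.2676  0.062 ]
pota [ 0.7199 -0.1983  0.062 ]
c1 [0.6435 0.0184 0.05  ]
c2 [ 0.6427 -0.1964  0.05  ]
c3 [ 0.4894 -0.1949  0.05  ]
c4 [0.4904 0.0205 0.05  ]
scene dial [ 0.5784 -0.0401  0.078 ]
scene btn [ 0.5679 -0.1616  0.058 ]
scene green [ 0.6152 -0.0765  0.05  ]
```

arm_command(series="-13 -13 -4 0 255;-26 -27 -4 0 255;-26 -27 -4 0 255;-26 -27 -4 0 255;-26 -27 -4 0 255;-26 -27 -4 0 255;-26 -27 -4 0 255;-26 -27 -4 0 255;-26 -27 -4 0 255;-26 -27 -4 0 255;-26 -27 0 0 255;-26 -27 0 0 255;-26 -27 0 0 255;-26 -27 0 0 255;-26 -27 0 0 255;-26 -27 0 0 255;-26 -27 0 0 255;-26 -27 0 0 255;-18 -18 0 0 255;0 0 0 0 255", squeeze=5)

```text
time_s: 1.77
tool_pos: [0.4964, -0.0655, 0.2394]
tool_rot: [-179.9, 0.1, 154.0]
force: [-0.5, 0.7, 0.5]
grip_width: 0.0006
grasp_force: 0.0
```

```bash
python3 - <<'E'
from h import *
o=telemetry.get_obs(); im=cams.read_camera("wrist"); cv2.imwrite("pics/w1.png",im)
print({k:o[k] for k in("time_s","tool_pos","tool_rot","force","grip_width")})
print(w2px("wrist",[[.5694,-.0421,.078],[.565,-.1636,.058],[.6144,-.0773,.05],o['tool_pos']],o).round(1))
E
```

```text
{'time_s': 1.7667, 'tool_pos': array([ 0.49636309, -0.06553923,  0.23943503]), 'tool_rot': array([-1.79860679e+02,  1.10298994e-01,  1.54028437e+02]), 'force': array([-0.49969747,  0.67988369,  0.45643693]), 'grip_width': 0.0005577286665039189}
[[374.  263.3]
 [264.5 299.9]
 [357.4 302.3]
 [318.8 275. ]]
```

View pics/w1.png

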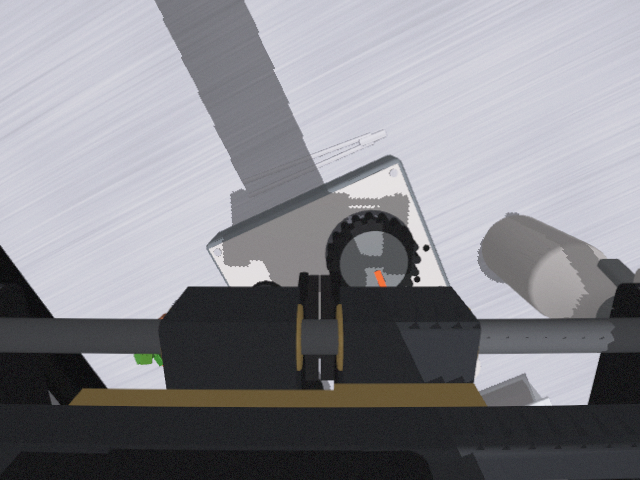

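The wrist view shows the shut fingertips at about (319,275), roughly 20 mm across. The dial is centred near (374,263) as predicted, and the space around it is free. I'll align the tool with the controller and descend beside the dial's near rim.

arm_command(series="0 0 0 -0.113 255;0 0 0 -0.113 255;0 0 0 -0.113 255;0 0 0 -0.115 255;-3 -4 22 0 255;-3 -4 22 0 255;-3 -4 22 0 255;-3 -4 22 0 255;-3 -4 22 0 255;-3 -4 22 0 255;-3 -4 22 0 255;-3 -4 21 0 255;0 0 0 0 255;0 0 0 0 255")

```text
time_s: 2.98
tool_pos: [0.519, -0.0892, 0.0635]
tool_rot: [180.0, -0.2, -179.4]
force: [-0.6, -0.3, 0.1]
grip_width: 0.0005
grasp_force: 0.0
```

```bash
python3 - <<'E'
from h import *
o=telemetry.get_obs()
a=cams.read_camera("wrist"); b=cams.read_camera("top")
print({k:o[k] for k in("time_s","tool_pos","tool_rot","force")})
D=[.568,-.043,.078]; print(w2px("wrist",[D],o),w2px("top",[D,o['tool_pos']]))
cv2.imwrite("pics/w2.png",np.hstack([cv2.resize(a[130:330,200:500],(450,300)),cv2.resize(b[190:310,320:460],(350,300),interpolation=cv2.INTER_CUBIC)]))
E
```

```text
{'time_s': 2.9833, 'tool_pos': array([ 0.51903211, -0.0891639 ,  0.06354779]), 'tool_rot': array([ 179.98393378,   -0.18295152, -179.36274259]), 'force': array([-0.55602248, -0.34147158,  0.08958959])}
[[405.36716593 372.78139775]] [[371.56003829 251.86853156]
 [398.59109154 282.47129082]]
```

View pics/w2.png

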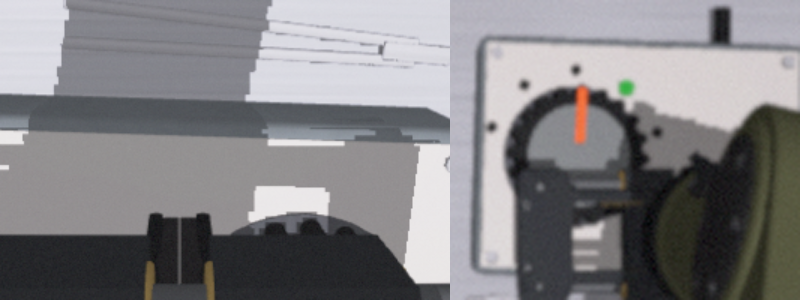

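The left (wrist) crop shows the shut fingertips about 21 mm wide, standing clear of the dial's rim. In the right (top) crop the pointer is still at the third dot, around crop (582,90). Next I'll push in an arc.

arm_command(series="-2 0 0 0 255;-2 1 0 0 255;-1.5 2 0 0 255;0 2 0 0 255;0 2 0 0 255;1 2 0 0 255;1 2 0 0 255;1 2 0 0 255;0 0 0 0 255")

```text
time_s: 3.83
tool_pos: [0.5223, -0.0766, 0.0644]
tool_rot: [180.0, -0.0, -179.4]
force: [-0.1, -0.8, 0.7]
grip_width: 0.0004
grasp_force: 0.0
```

```bash
cat > ptr.py <<'E'
from h import *
def ptr():
    b=cams.read_camera("top"); B,G,R=[b[...,i].astype(int) for i in range(3)]
    m=(R>170)&(G<140)&(B<110)&(R-B>80); m[:200]=0;m[290:]=0;m[:,:330]=0;m[:,:0]=0;m[:,430:]=0
    v,u=np.nonzero(m); p=np.array([px2w("top",(a,c),.079)[:2] for a,c in zip(u,v)])
    d=p-[.568,-.043]; r=np.hypot(*d.T); f=d.mean(0)
    q=p-p.mean(0); w=np.linalg.svd(q,full_matrices=False)[2][0]; w*=np.sign(w@f)
    print("n",len(u),"rmax",r.max().round(4),"angle mean",np.degrees(np.arctan2(f[1],f[0])).round(1),"axis",np.degrees(np.arctan2(w[1],w[0])).round(1))
    return b
o=telemetry.get_obs(); print({k:np.round(o[k],4) for k in("time_s","tool_pos","force")}); 
E
python3 -c "
from ptr import *
ptr()"
```

```text
{'time_s': np.float64(3.8333), 'tool_pos': array([ 0.5223, -0.0766,  0.0644]), 'force': array([-0.133 , -0.7998,  0.6874])}
n 92 rmax 0.0436 angle mean -1.0 axis -3.7
```

arm_command(series="0.5 2 0 0 255;0.5 2 0 0 255;0.5 2 0 0 255;0 0 0 0 255")

```text
time_s: 4.22
tool_pos: [0.521, -0.0707, 0.0644]
tool_rot: [180.0, -0.0, -179.4]
force: [-0.1, 0.2, -0.4]
grip_width: 0.0
grasp_force: 0.0
```

```bash
python3 -c "
from ptr import *
ptr()"
```

```text
{'time_s': np.float64(4.2167), 'tool_pos': array([ 0.521 , -0.0707,  0.0644]), 'force': array([-0.1239,  0.2494, -0.3709])}
n 90 rmax 0.0436 angle mean -1.0 axis -3.8
```

```bash
python3 - <<'E'
from h import *
o=telemetry.get_obs(); a=cams.read_camera("wrist"); s=cams.read_camera("scene")
P=np.array([[.568,-.043,.078],[.568,-.043,.054],o['tool_pos']])
print(w2px("wrist",P,o),w2px("scene",P))
cv2.imwrite("pics/w3.png",np.hstack([cv2.resize(a[230:330,260:460],(500,250)),cv2.resize(s[190:290,200:320],(300,250),interpolation=cv2.INTER_CUBIC)]))
E
```

```text
[[370.82088263 368.1136659 ]
 [365.54541049 342.75966808]
 [318.59026233 274.81423945]] [[266.69205036 228.94666038]
 [267.52189175 236.09638258]
 [259.08356856 214.44497247]]
```

View pics/w3.png

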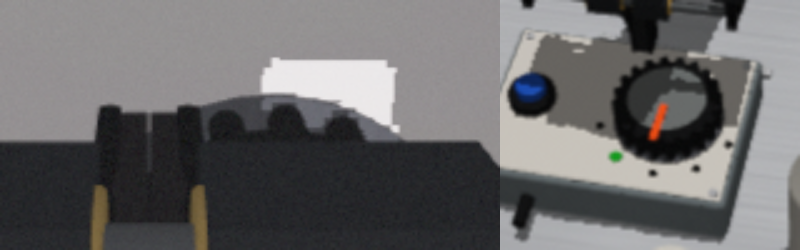

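The wrist crop shows the fingertip's right edge just short of a rib at crop (225,125), and it has slid past the previous rib. In the scene crop the pointer hasn't moved. So the tip is slimmer than I assumed. I'll back off, go 7 mm lower and deeper, and push again.

arm_command(series="0 -6 0 0 255;0 -6 3 0 255;0 -4 4 0 255;-3 0 0 0 255;-4 0 0 0 255;0 2 0 0 255;0 2 0 0 255;0 2 0 0 255;1 2 0 0 255;1 2 0 0 255;1 2 0 0 255;0 0 0 0 255")

```text
time_s: 5.37
tool_pos: [0.5248, -0.0745, 0.0575]
tool_rot: [180.0, -0.0, -179.4]
force: [0.0, 0.5, -0.1]
grip_width: 0.0006
grasp_force: 0.0
```

```bash
python3 -c "
from ptr import *
ptr()"
```

```text
{'time_s': np.float64(5.3667), 'tool_pos': array([ 0.5248, -0.0745,  0.0575]), 'force': array([ 0.0376,  0.5159, -0.1481])}
n 91 rmax 0.0436 angle mean -1.0 axis -3.8
```

arm_command(series="-1 0 0 0 255;-1 0 0 0 255;-1 0 0 0 255;0 0 0 0 255")

```text
time_s: 5.75
tool_pos: [0.5284, -0.0753, 0.0575]
tool_rot: [-180.0, 0.0, -179.4]
force: [-0.2, 0.8, -0.7]
grip_width: 0.0004
grasp_force: 0.0
```

arm_command(series="-1 0 0 0 255;-1 0 0 0 255;-1 0 0 0 255;0 0 0 0 255")

```text
time_s: 6.08
tool_pos: [0.5314, -0.0752, 0.0575]
tool_rot: [-180.0, 0.0, -179.4]
force: [-0.1, -0.0, -0.6]
grip_width: 0.0008
grasp_force: 0.0
```

```bash
python3 -c "
from ptr import *
ptr()"
```

```text
{'time_s': np.float64(6.0833), 'tool_pos': array([ 0.5314, -0.0752,  0.0575]), 'force': array([-0.1487, -0.008 , -0.6395])}
n 91 rmax 0.0436 angle mean -0.9 axis -3.7
```

```bash
python3 - <<'E'
from h import *
o=telemetry.get_obs(); a=cams.read_camera("wrist"); t=cams.read_camera("top")
a=np.clip(a.astype(float)*2.5,0,255).astype(np.uint8)
t=np.clip(t.astype(float)*2,0,255).astype(np.uint8)
x0,y0,k=270,235,4
A=cv2.resize(a[y0:y0+110,x0:x0+130],None,fx=k,fy=k,interpolation=cv2.INTER_CUBIC)
for i in range(-12,-6):
    th=np.radians(18*i-1); P=[.568+.042*np.cos(th),-.043+.042*np.sin(th)]
    for z in(.054,.078):
        u=(w2px("wrist",[[*P,z]],o)[0]-[x0,y0])*k; cv2.circle(A,tuple(u.astype(int)),5,(0,0,255) if z>.06 else (0,255,0),1)
for dx in(-9.5,9.5):
  for dy in(-10.5,10.5):
    u=(w2px("wrist",[o['tool_pos']+np.array([dx,dy,0])/1e3],o)[0]-[x0,y0])*k; cv2.drawMarker(A,tuple(u.astype(int)),(255,255,0),0,10)
x1,y1=365,245
T=cv2.resize(t[y1:y1+60,x1:x1+60],None,fx=4.5,fy=440/60,interpolation=cv2.INTER_CUBIC)
cv2.imwrite("pics/w4.png",np.hstack([A,T]))
E
```

```text
(no output)
```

View pics/w4.png

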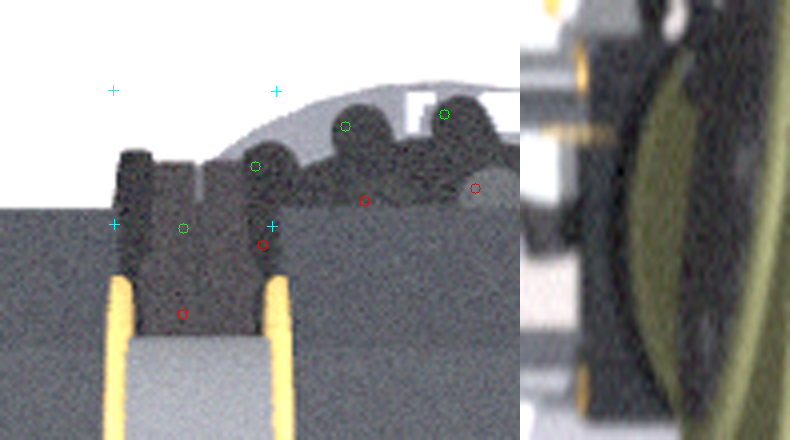

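The enlarged wrist view shows the ribs' lower ends near where I predicted, at crop (270,160), (357,125) and (465,115). The fingertip's near edge, though, is at row 155, where only a point at the TCP itself should appear. The shut fingertips may therefore end well above the nominal TCP and be passing over the dial. I'll check this against the scene camera.

```bash
python3 - <<'E'
from h import *
o=telemetry.get_obs()
T=np.array([.521,-.0707,.0644]); o3=dict(o); o3['tool_pos']=T
for k in(0,8,12,16,20,24):
  for w in(2,5,9.5):
    s=w2px("scene",[T+[w/1e3,0,k/1e3]])[0]; q=w2px("wrist",[T+[-w/1e3,0,k/1e3]],o3)[0]
    print(k,w,"scene",s.round(1),"wrist row",q[1].round(1))
print("want scene row ~210.8, wrist row ~272")
R=Ro.from_euler('xyz',[-179.9,0,154.6],degrees=True).as_matrix(); T0=np.array([.2789,.5865,.1984])
print(w2px("scene",[T0+R@[0,y,z] for y in(-.051,.051) for z in(0,-.02)]).round(0))
E
python3 - <<'E'
import cv2
a=cv2.imread("pics/scene0.png")[60:125,535:640]; b=cv2.imread("pics/w1.png")
cv2.imwrite("pics/s0c.png",cv2.resize(a,None,fx=5,fy=5,interpolation=cv2.INTER_CUBIC))
E
```

```text
0 2 scene [259.  215.2] wrist row 271.3
0 5 scene [258.7 216.2] wrist row 265.9
0 9.5 scene [258.2 217.8] wrist row 257.7
8 2 scene [258.7 212.7] wrist row 277.3
8 5 scene [258.4 213.8] wrist row 271.7
8 9.5 scene [257.9 215.4] wrist row 263.3
12 2 scene [258.5 211.5] wrist row 280.5
12 5 scene [258.2 212.6] wrist row 274.8
12 9.5 scene [257.8 214.2] wrist row 266.2
16 2 scene [258.4 210.3] wrist row 283.8
16 5 scene [258.1 211.4] wrist row 278.0
16 9.5 scene [257.6 213. ] wrist row 269.3
20 2 scene [258.2 209.1] wrist row 287.3
20 5 scene [257.9 210.1] wrist row 281.4
20 9.5 scene [257.4 211.7] wrist row 272.5
24 2 scene [258.1 207.8] wrist row 290.9
24 5 scene [257.8 208.9] wrist row 284.9
24 9.5 scene [257.3 210.5] wrist row 275.8
want scene row ~210.8, wrist row ~272
[[557. 117.]
 [560. 110.]
 [602. 136.]
 [605. 129.]]
```

View pics/s0c.png

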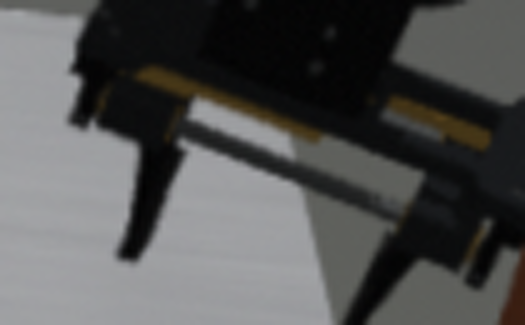

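The crop of the open fingers has one tip at about (560.6,112.4), some 15-20 mm above the nominal TCP. Both cameras agree that the fingers end about 20 mm above the reported TCP, so I was gliding over the dial. I'll back off to clear space and descend step by step, watching the force.

arm_command(series="0 0 -5 0 255;3 -7 0 0 255;4 -7 0 0 255;0 0 0 0 255;0 0 5 0 255;0 0 3 0 255;0 0 3 0 255;0 0 2 0 255;0 0 0 0 255")

```text
time_s: 6.98
tool_pos: [0.5238, -0.089, 0.0487]
tool_rot: [-180.0, -0.1, -179.4]
force: [-0.4, 0.1, -0.2]
grip_width: 0.0003
grasp_force: 0.0
```

arm_command(series="0 0 2 0 255;0 0 2 0 255;0 0 2 0 255;0 0 1 0 255;0 0 0 0 255")

```text
time_s: 7.4
tool_pos: [0.5241, -0.0892, 0.0422]
tool_rot: [180.0, -0.0, -179.4]
force: [-0.6, -0.5, -0.0]
grip_width: 0.0004
grasp_force: 0.0
```

```bash
python3 -c "
from ptr import *
ptr()"
```

```text
{'time_s': np.float64(7.4), 'tool_pos': array([ 0.5241, -0.0892,  0.0422]), 'force': array([-0.582 , -0.486 , -0.0224])}
n 91 rmax 0.0436 angle mean -0.9 axis -3.7
```

No contact with the TCP below the box top, so the offset is confirmed. Pushing now.

arm_command(series="0 2 0 0 255;0 2 0 0 255;0 2 0 0 255;0 2 0 0 255;1 2 0 0 255;1 2 0 0 255;1 2 0 0 255;0 0 0 0 255")

```text
time_s: 8.12
tool_pos: [0.5213, -0.076, 0.0426]
tool_rot: [-179.9, 0.1, -179.4]
force: [1.1, -2.2, -1.1]
grip_width: 0.0008
grasp_force: 1.0
```

```bash
python3 -c "
from ptr import *
ptr()"
```

```text
{'time_s': np.float64(8.1167), 'tool_pos': array([ 0.5213, -0.076 ,  0.0426]), 'force': array([ 1.0754, -2.1637, -1.1215])}
n 90 rmax 0.044 angle mean -5.9 axis -8.1
```

arm_command(series="0.5 2 0 0 255;0.5 2 0 0 255;1 2 0 0 255;0.5 2 0 0 255;0 0 0 0 255")

```text
time_s: 8.58
tool_pos: [0.5177, -0.0661, 0.0421]
tool_rot: [179.9, -0.1, -179.4]
force: [-1.2, -1.4, 0.0]
grip_width: 0.0009
grasp_force: 0.4
```

```bash
python3 -c "
from ptr import *
ptr()"
```

```text
{'time_s': np.float64(8.5833), 'tool_pos': array([ 0.5177, -0.0661,  0.0421]), 'force': array([-1.213 , -1.3547,  0.0241])}
n 64 rmax 0.0437 angle mean -19.1 axis -25.4
```

arm_command(series="0.5 2 0 0 255;0.5 2 0 0 255;0 0 0 0 255")

```text
time_s: 8.88
tool_pos: [0.5176, -0.062, 0.0423]
tool_rot: [179.9, 0.0, -179.4]
force: [0.2, 0.7, -0.5]
grip_width: 0.0006
grasp_force: 0.2
```

```bash
python3 -c "
from ptr import *
ptr()"
```

```text
{'time_s': np.float64(8.8833), 'tool_pos': array([ 0.5176, -0.062 ,  0.0423]), 'force': array([ 0.1572,  0.6849, -0.4997])}
n 28 rmax 0.0436 angle mean -27.1 axis -31.4
```

It's past the halfway point and the force has dropped, so I'll withdraw radially to let it click in.

arm_command(series="2 0 0 0 255;3 0 0 0 255;5 0 0 0 255;8 0 0 0 255;8 0 0 0 255;0 0 -20 0 255;0 0 -25 0 255;0 0 -25 0 255;0 0 -10 0 255;0 0 0 0 255;0 0 0 0 255;0 0 0 0 255;0 0 0 0 255")

```text
time_s: 10.02
tool_pos: [0.4902, -0.0636, 0.1209]
tool_rot: [-180.0, -0.2, -179.4]
force: [-0.1, -0.5, 0.8]
grip_width: 0.0003
grasp_force: 0.0
```

```bash
python3 -c "
from ptr import *
b=ptr()
o=telemetry.get_obs()
print(gototool(o,[.566,-.1633,.08]), w2px('top',[[.566,-.1633,.058]]))
cv2.imwrite('pics/t5.png',cv2.resize(b[190:310,320:470],(750,600),interpolation=cv2.INTER_CUBIC))
"
```

```text
{'time_s': np.float64(10.0167), 'tool_pos': array([ 0.4902, -0.0636,  0.1209]), 'force': array([-0.0576, -0.5159,  0.8453])}
n 87 rmax 0.0444 angle mean -27.3 axis -29.1
[ -74.74820555 -100.41783614   40.80710568] [[442.79418141 254.35021765]]
```

View pics/t5.png

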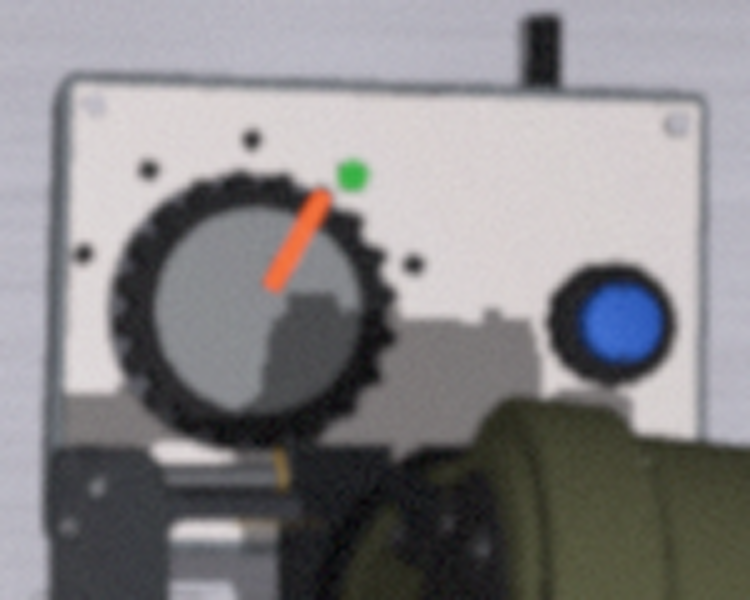

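The top view shows the pointer tip at (322,193), about 8-9° short of the green dot's direction. The finger is clear of the dial. I'll check whether it's still settling.

arm_command(series="0 0 0 0 255;0 0 0 0 255;0 0 0 0 255;0 0 0 0 255;0 0 0 0 255;0 0 0 0 255")

```text
time_s: 10.57
tool_pos: [0.4915, -0.0636, 0.1225]
tool_rot: [180.0, 0.0, -179.4]
force: [0.2, -0.1, 0.3]
grip_width: 0.0002
grasp_force: 0.0
```

```bash
python3 -c "
from ptr import *
ptr()
for th in (-27,-31,-36): print(th,w2px('top',[[.568+r*np.cos(np.radians(th-.4)),-.043+r*np.sin(np.radians(th-.4)),.078] for r in (.012,.044)]).round(1).tolist())
print('green pred',w2px('top',[[.568+.058*np.cos(np.radians(-36.4)),-.043+.058*np.sin(np.radians(-36.4)),.05]]).round(1), 'seen',(320+353/5,190+176/5),'tip seen',(320+322/5,190+193/5),'inner',(320+274/5,190+285/5))
"
```

```text
{'time_s': np.float64(10.5667), 'tool_pos': array([ 0.4915, -0.0636,  0.1225]), 'force': array([ 0.2097, -0.0719,  0.3236])}
n 88 rmax 0.0436 angle mean -27.2 axis -29.3
-27 [[375.0, 245.3], [384.1, 227.9]]
-31 [[375.4, 245.6], [385.8, 228.8]]
-36 [[376.0, 245.9], [387.7, 230.2]]
green pred [[390.1 224.8]] seen (390.6, 225.2) tip seen (384.4, 228.6) inner (374.8, 247.0)
```

The dial is resting about 28° round, roughly 8° short, held there by friction. I'll re-enter one groove back and nudge it on.

arm_command(series="0 -8 10 0 255;0 -8 20 0 255;0 0 20 0 255;0 0 15 0 255;0 0 10 0 255;0 0 5 0 255;-8 0 0 0 255;-8 0 0 0 255;-6 0 0 0 255;-4 0 0 0 255;-3 0 0 0 255;-2 0 0 0 255;0 0 0 0 255")

```text
time_s: 11.7
tool_pos: [0.523, -0.0794, 0.0426]
tool_rot: [-180.0, 0.0, -179.4]
force: [-0.1, -0.3, -0.5]
grip_width: 0.0005
grasp_force: 0.0
```

arm_command(series="0 2 0 0 255;0 2 0 0 255;0 2 0 0 255;0.5 1 0 0 255;0.5 1 0 0 255;0 0 0 0 255")

```text
time_s: 12.2
tool_pos: [0.5214, -0.0709, 0.0425]
tool_rot: [180.0, 0.0, -179.4]
force: [0.3, 0.2, 0.6]
grip_width: 0.0008
grasp_force: 0.0
```

```bash
python3 -c "
from ptr import *
ptr()"
```

```text
{'time_s': np.float64(12.2), 'tool_pos': array([ 0.5214, -0.0709,  0.0425]), 'force': array([0.2838, 0.2438, 0.5505])}
n 32 rmax 0.0438 angle mean -30.1 axis -34.5
```

arm_command(series="0.5 1.5 0 0 255;0.5 1.5 0 0 255;0.5 1 0 0 255;0 0 0 0 255")

```text
time_s: 12.58
tool_pos: [0.5203, -0.0678, 0.0426]
tool_rot: [-180.0, 0.0, -179.4]
force: [0.1, -2.0, -0.3]
grip_width: 0.0007
grasp_force: 0.9
```

```bash
sed -i 's/m=(R>170).*(R-B>80);/m=(R>90)\&(R>1.7*G)\&(R>1.7*B);/' ptr.py; python3 -c "
from ptr import *
ptr()"
```

```text
{'time_s': np.float64(12.5833), 'tool_pos': array([ 0.5203, -0.0678,  0.0426]), 'force': array([ 0.1479, -2.0025, -0.3163])}
n 84 rmax 0.0433 angle mean -35.5 axis -37.0
```

arm_command(series="2 -0.5 0 0 255;3 0 0 0 255;5 0 0 0 255;8 0 0 0 255;8 0 0 0 255;0 0 -10 0 255;0 0 -25 0 255;0 0 -25 0 255;0 0 -20 0 255;0 0 0 0 255;0 0 0 0 255;0 0 0 0 255")

```text
time_s: 13.63
tool_pos: [0.4936, -0.0679, 0.1224]
tool_rot: [180.0, -0.0, -179.4]
force: [0.3, -0.5, 0.1]
grip_width: 0.0006
grasp_force: 0.0
```

```bash
python3 -c "
from ptr import *
b=ptr()
cv2.imwrite('pics/t6.png',cv2.resize(b[190:310,320:470],(750,600),interpolation=cv2.INTER_CUBIC))
o=telemetry.get_obs(); print(gototool(o,[.566,-.1633,.08]))
"
```

```text
{'time_s': np.float64(13.6333), 'tool_pos': array([ 0.4936, -0.0679,  0.1224]), 'force': array([ 0.3331, -0.4538,  0.0683])}
n 88 rmax 0.0433 angle mean -35.3 axis -37.9
[-71.84159635 -96.14737055  41.7142009 ]
```

View pics/t6.png

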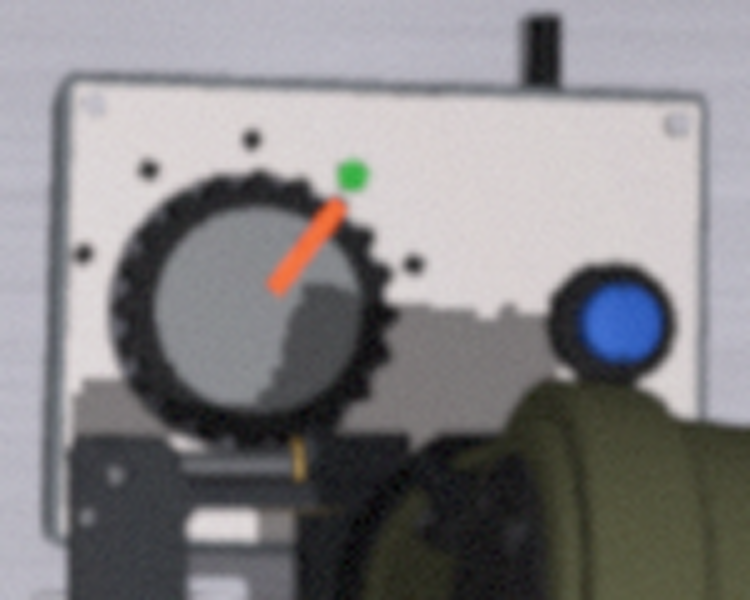

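The pointer tip is now at (342,200), in line with the green dot, and it stayed there after the finger left. Next comes the button, with blue at (624,322) in the crop. I'll turn the gripper 90° to keep its body clear of pot B, and move above the button.

arm_command(series="0 0 -3 0.1216 255;0 0 -3 0.1216 255;0 0 -3 0.1216 255;0 0 0 0.1216 255;0 0 0 0.1216 255;0 0 0 0.1216 255;0 0 0 0.1216 255;0 0 0 0.1216 255;0 0 0 0.1216 255;0 0 0 0.1216 255;0 0 0 0.1216 255;0 0 0 0.1216 255;0 0 0 0.1216 255;-16 12 0 0 255;-16 12 0 0 255;-16 12 0 0 255;-16 12 0 0 255;-16 12 0 0 255;-15 12 0 0 255;0 0 0 0 255")

```text
time_s: 15.35
tool_pos: [0.5664, -0.1668, 0.1302]
tool_rot: [-179.9, 0.2, 89.8]
force: [-0.0, -0.3, 0.5]
grip_width: 0.0005
grasp_force: 0.0
```

```bash
python3 -c "
from h import *
o=telemetry.get_obs(); print({k:np.round(o[k],4) for k in('time_s','tool_pos','tool_rot','force','qpos')})
print(gototool(o,[.566,-.1633,.06]))"
```

```text
{'time_s': np.float64(15.35), 'tool_pos': array([ 0.5664, -0.1668,  0.1302]), 'tool_rot': array([-179.9186,    0.2041,   89.8062]), 'force': array([-0.0074, -0.3092,  0.5155]), 'qpos': array([-21.4512,  16.3156,  41.6731,  98.4036, -11.2573,  69.6401,
        22.825 ])}
[ 3.70905984 -0.30647947 70.16514329]
```

arm_command(series="3.5 0 10 0 255;0 0 20 0 255;0 0 20 0 255;0 0 10 0 255;0 0 5 0 255;0 0 0 0 255;0 0 2 0 255;0 0 2 0 255;0 0 2 0 255;0 0 0 0 255")

```text
time_s: 16.18
tool_pos: [0.5663, -0.1596, 0.0607]
tool_rot: [180.0, -0.0, 90.0]
force: [-1.1, -0.1, 0.4]
grip_width: 0.0006
grasp_force: 0.0
```

arm_command(series="0 0 2 0 255;0 0 2 0 255;0 0 2 0 255;0 0 2 0 255;0 0 0 0 255")

```text
time_s: 16.6
tool_pos: [0.5657, -0.1595, 0.0519]
tool_rot: [-180.0, -0.0, 90.0]
force: [1.1, 0.5, 0.2]
grip_width: 0.0003
grasp_force: 0.0
```

arm_command(series="-3 0 1 0 255;0 0 1 0 255;0 0 1 0 255;0 0 1 0 255;0 0 0 0 255")

```text
time_s: 17.02
tool_pos: [0.566, -0.163, 0.0485]
tool_rot: [180.0, 0.0, 90.0]
force: [-0.8, -0.9, 1.8]
grip_width: 0.0005
grasp_force: 0.7
```

arm_command(series="0 0 1 0 255;0 0 1 0 255;0 0 1 0 255;0 0 0 0 255")

```text
time_s: 17.35
tool_pos: [0.5661, -0.1629, 0.0455]
tool_rot: [180.0, 0.0, 90.0]
force: [-0.0, -1.9, 2.8]
grip_width: 0.0008
grasp_force: 1.4
```

arm_command(series="0 0 1 0 255;0 0 1 0 255;0 0 1 0 255;0 0 0 0 255")

```text
time_s: 17.68
tool_pos: [0.5661, -0.163, 0.0433]
tool_rot: [180.0, -0.0, 90.0]
force: [-2.4, -1.2, 8.3]
grip_width: 0.0006
grasp_force: 4.1
```

8.3 N after about 6 mm of travel means the button is fully down. Releasing it.

arm_command(series="0 0 0.5 0 255;0 0 0 0 255;0 0 -3 0 255;0 0 -5 0 255;0 0 -15 0 255;0 0 -30 0 255;0 0 -30 0 255;0 0 -30 0 255;0 -25 0 0 255;0 -30 0 0 255;0 -20 0 0 255;0 0 0 0 255;0 0 0 0 255")

```text
time_s: 18.77
tool_pos: [0.4908, -0.1616, 0.155]
tool_rot: [179.9, -0.1, 90.0]
force: [-0.6, 0.4, -0.9]
grip_width: 0.0006
grasp_force: 0.0
```

```bash
python3 -c "
from ptr import *
b=ptr()
cv2.imwrite('pics/t7.png',cv2.resize(b[130:340,230:560],(800,510),interpolation=cv2.INTER_CUBIC))
"
```

```text
{'time_s': np.float64(18.7667), 'tool_pos': array([ 0.4908, -0.1616,  0.155 ]), 'force': array([-0.6062,  0.3533, -0.9114])}
n 90 rmax 0.0433 angle mean -35.2 axis -37.7
```

View pics/t7.png

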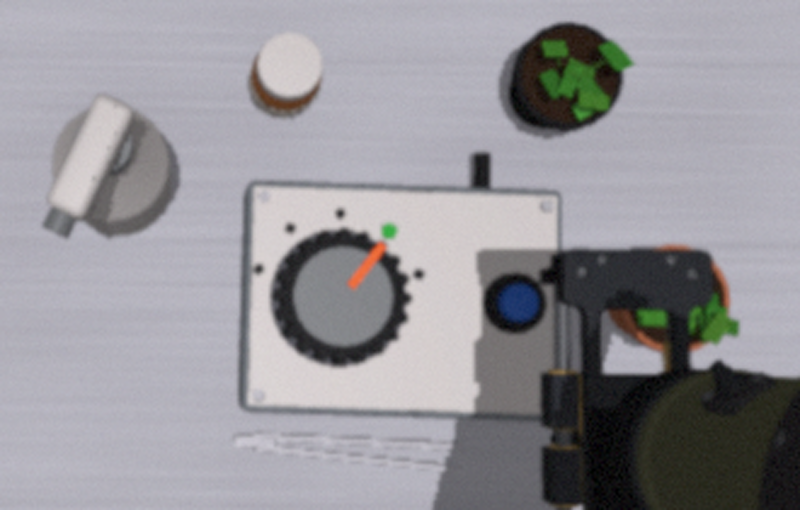

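The top view shows the pointer at the green dot (tip near (380,247)), the button up again at (520,300), and the bottle, jar, pots and tweezers where they started. The arm is clear, so I'm handing in.

```bash
python3 -c "
from cell import env
print(env.sign_off())"
```

```text
the job is handed in; nothing more can be done
None
```

I pushed the dial clockwise to the green dot, where the last top view shows it resting about 1–2° off the dot, then pressed the set button fully down and let it go, left the other objects untouched, and handed in at about 19 s with no verdict returned.

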